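Start the cranked bolt of the counter clamp

ROBOT

A 6-joint arm with a two-finger parallel gripper is mounted at the origin on the work surface. World frame = base frame: x ahead of the robot, y to its left, z up, the work surface at z = 0. Lengths are in m, angles in rad, forces in N, time in s.
With the tool pointing down it reaches from about 0.35 to 0.725 m from the base axis. Payload 4.3 kg.
Tool frame: the origin (TCP) lies between the finger pads; the fingertips stand 11 mm ahead of it and the grasp point (between the pads) lies 8 mm behind it; z points along the fingers, y is the line along which they close (so a half turn about z gives the same grasp; the last joint's range is limited). The gripper opens to 85 mm and grips with 20 to 120 N. Pads are 22 mm wide; open, the fingers measure 114 mm over their backs; the gripper's body (76 mm by 85 mm) begins 54 mm behind the grasp point. The pads swing forward as they close: fully open they stand 13 mm farther back than shut.
Start: joints at [-1.356, 0.377, 0.081, 1.274, 0, 1.46], TCP at [0.184, -0.545, 0.242] pointing down, gripper open.
Joint ranges: [-2.72, 2.72], [-0.84, 1.66], [-1.02, 1.22], [-1.77, 2.12], [-1.37, 1.28], [-3.14, 3.14]. Speed limits (rad/s): [2.57, 2.57, 3.14, 3.14, 3.14, 3.14].

INTERFACE

Orientations are given as a unit quaternion [x, y, z, w].
In Python, from workcell import bot gives the robot as it stands. The module is installed in compiled form; this text tells all that it offers.
- The arm moves only by the shell command python3 -m jog 'ROWS' [FORCE]. ROWS is JSON, a list of rows, each an object of numbers: "tx", "ty", "tz": the shift along the tool's x, y, z in cm; "spin": the turn about the tool's z in degrees; "gripper": the opening, from -1 (shut) to 1 (fully open). A call has exactly 5 rows; each row is the pose to reach, as a shift and turn from the pose commanded when the call began, along the tool's axes at that moment; what a row does not reach only later rows make up. A row lasts 1/12 s, in which the tool goes at most 41.7 mm and 7.16 degrees, less where a joint would pass 70% of its speed; a pose out of reach is approached as far as the arm can. A call with a gripper value outside its range is refused whole. The fingers move at their own pace and stop on an object; FORCE is the grip in N (left out, the last holds). Time passes only in rows, so rows that repeat a pose let the fingers close, or fill a call up. It gives the time, the measured TCP pose, the force, the opening and the grip force at its end, in the units of the state.
- bot.get_obs(): the state, without advancing time (a new reading comes with each control period).
- bot.get_image(name): name is "scene" or "top"; returns a dict with "img" (420x560x3 uint8, red, green, blue), "range_z" (420x560 float32, m along the optical axis (not along the pixel's ray), 0 where there is no reading), "fx", "fy", "cx", "cy" (pixels), "cam_to_world" (4x4, takes a point from camera to world coordinates). Camera axes: x right, y down, z forward; pixel columns grow to the right and rows downward; lengths in m; the calibration is good to about 2 mm. A picture is of the moment at which its call begins.
- bot.finish_job(): hands the job in; it is judged then, once.
Trained networks look in the newest picture that a camera, given by its name, has taken for a name from the list of things; names that differ only in an ending like _2 or _b are one class to them, and where a whole thing is asked for, a point or a joint stands for the part that bears it (a point fixed in the world has none). Each returns a list of dicts, best first, with "confidence" (0 to 1); they miss things now and then, are a little off and sometimes report something else, mostly with a low value. They report only what shows in the picture. A call takes as long as a camera call. They do not tell look-alikes from the thing itself.
- bot.masks_of(camera, query): "region" (420x560 bool, what is visible of it) and "bbox" ([centre column, centre row, width, height] in pixels, round what is visible of it).
- bot.pinpoint(camera, query): "uv" ([column, row] in pixels: a listed point, or the origin of a listed thing).
The state is a dict: "time": time; "q": joint angles; "joint_velocities": joint speeds; "joint_efforts": joint torques, N m; "position": TCP position; "tcp_rot": TCP orientation; "force": force on the tool from outside, world axes, zero at the start; "wrist_torque": the same for the moment, N m; "width": finger opening in m; "grip_force": force on a finger pad.
Only numpy, scipy, OpenCV 4.12 (cv2) and the standard library are available. Lean on these libraries where they do the work, as an engineer would, in place of code of your own. Each camera call takes 0.05 s, during which the arm holds its last target. There are 200 camera calls.

TASK

The cranked bolt of the brass counter clamp has to be started properly in its threaded boss. First lift the tall tin out of the crank's way and stand it upright on the wooden board; then, by the crank's grip, turn the bolt backward (anticlockwise from above) until it drops off the start of the thread, and from there forward (clockwise) one full turn. Finish still holding the grip in the closed fingers with the bolt started like that, and leave the tray, the gift box and the dish alone.

Things in the scene. Friction and masses are not known exactly. Their poses are not given: they have to be found in the camera images.
- clamp: fixed brass clamp: square base plate 76 x 76 x 8 mm with a round threaded boss 52 mm in diameter up to 54 mm above the counter. Origin: centre of its underside on the counter, on the upright axis about which the crank turns; z up. Its yaw varies
- crank (a joint): angle (rad) of the steel crank on the boss, growing forward (clockwise from above); at 0 its arm points along the clamp's own -x; no end stop within three turns. Hub 32 mm across, 54 to 74 mm above the counter; arm top at 68 mm, arm end 68 mm from the axis. It never moves up or down, is stiff to turn (about 0.1 N m) and stays where it is left
- grip: upright wooden grip at the crank's end: a round pin 18 mm in diameter, 45 mm tall (69 to 114 mm above the counter), on an axis 58 mm from the crank axis. It spins freely on its own axis, so closed fingers can hold it and lead it round the circle without turning the wrist. Origin: centre of its underside, 69 mm above the counter
- bolt (a joint): height (m, up) of the steel bolt; it turns with the crank, sprung down through its hub. At the start it rests at about -0.001 on the thread’s flat end and jams if turned forward. Backward it stays there until it drops at once to -0.010, at an unknown angle at most 0.7 turn back; 1 rad beyond the drop is a stop. Then forward it goes in 10 mm a turn: -0.020 after one turn
- bolt_top (a point): centre of the top face of the bolt's round steel head, 28 mm in diameter and 9 mm thick, on the crank axis above the hub. Its height above the counter is 109 mm plus the bolt's joint value; the 10 mm drop is plain to see
- tin: loose upright tin, 53 mm in diameter, 120 mm tall, 0.2 to 0.4 kg, with a dark lid (top 20 mm) and a paper band. Origin: centre of its underside. It stands on the counter beside the clamp, 70 to 90 mm from the crank axis, where it blocks the crank's circle
- board: fixed wooden serving board 220 x 160 x 12 mm, empty. Origin: centre of its underside, long side along its own x, top 12 mm above the counter
- tray: loose black tray of pralines, 140 x 100 x 30 mm, a bystander. Origin: centre of its underside
- giftbox: loose cardboard gift box with a white lid, 94 x 94 x 50 mm, a bystander. Origin: centre of its underside
- dish: loose white round dish, 90 mm in diameter, 40 mm tall, a bystander. Origin: centre of its underside
Things that resemble listed ones, but are neither listed nor needed, are in the scene too. Of the things that look like the clamp, the larger one is meant. Of the things that look like the tin, take the one that is farthest to the robot's left at the start.

How it is judged:
By the outcome, as a careful person would: the job done as asked, in the order asked, and still so for the second after the job is handed in, while the arm keeps its last pose, push and grip.
It also fails if it takes over 64 s, if anything falls off the work surface, if the arm or the gripper's body presses on something with over 40 N, if the wrist force passes 120 N, or if a joint passes its speed limit or range.

## Working session

There is one attempt and no reset: what is moved stays moved. The work goes in short steps, Python scripts to look and compute and a shell command to move; the robot and the scene stay as the last step left them, time stands still between calls to the robot, and variables do not carry over. Pictures are saved under pics/ and viewed, at most 10 in all, crops included, and the job is handed in when it is done.

```bash
mkdir -p pics
cat > h.py <<'E'
import numpy as np, cv2
from workcell import bot
def world(im,u,v,z=None):
    u=np.asarray(u,float);v=np.asarray(v,float)
    T=np.array(im["cam_to_world"])
    d=np.stack([(u-im["cx"])/im["fx"],(v-im["cy"])/im["fy"],np.ones_like(u)],-1)
    if z is None:
        return (d*im["range_z"][v.astype(int),u.astype(int)][...,None])@T[:3,:3].T+T[:3,3]
    w=d@T[:3,:3].T
    return T[:3,3]+w*((z-T[2,3])/w[...,2])[...,None]
E
python3 - <<'E'
from h import *
np.set_printoptions(precision=3,suppress=True)
o=bot.get_obs();print(o["time"],o["position"],o["tcp_rot"],o["width"])
for c in ["scene","top"]:
    im=bot.get_image(c);cv2.imwrite(f"pics/{c}0.png",im["img"][...,::-1])
    print(c,np.array(im["cam_to_world"])[:3,3])
    for q in ["clamp","crank","grip","tin","board","tray","giftbox","dish","bolt"]:
        for m in bot.masks_of(c,q):
            if m["confidence"]<.3: continue
            r=m["region"]&(im["range_z"]>0);v,u=np.nonzero(r);p=world(im,u,v)
            zt=np.percentile(p[:,2],97);t=p[p[:,2]>zt-.006]
            print(q,round(m["confidence"],2),np.round(m["bbox"]),"topz",zt.round(3),"top mid",(t.max(0)+t.min(0))/2,"ext",np.ptp(t,axis=0))
    for q in ["clamp","grip","bolt_top","tin"]:
        zz={"clamp":0,"grip":.069,"bolt_top":.108,"tin":0}[q]
        for m in bot.pinpoint(c,q):
            if m["confidence"]>.3: print("pt",q,round(m["confidence"],2),np.round(m["uv"]),world(im,*m["uv"],zz))
E
```

```text
0.0 [ 0.183 -0.544  0.241] [ 0.987  0.162 -0.    -0.001] 0.0855108025939152
scene [ 1.045 -0.382  1.055]
clamp 0.83 [216. 233.  36.  56.] topz 0.114 top mid [ 0.508 -0.164  0.115] ext [0.084 0.097 0.015]
clamp 0.78 [147. 263.  25.  40.] topz 0.08 top mid [ 0.435 -0.344  0.079] ext [0.047 0.039 0.008]
crank 0.87 [216. 224.  25.  41.] topz 0.114 top mid [ 0.485 -0.154  0.113] ext [0.037 0.077 0.01 ]
crank 0.64 [142. 258.  17.  26.] topz 0.082 top mid [ 0.435 -0.344  0.079] ext [0.047 0.038 0.007]
grip 0.51 [226. 211.   6.  12.] topz 0.115 top mid [ 0.474 -0.124  0.114] ext [0.016 0.017 0.009]
tin 0.91 [205. 262.  31.  40.] topz 0.123 top mid [ 0.541 -0.236  0.122] ext [0.054 0.051 0.009]
board 0.95 [343. 191.  87.  79.] topz 0.016 top mid [0.553 0.192 0.015] ext [0.248 0.206 0.01 ]
tray 0.95 [328. 290.  70.  60.] topz 0.031 top mid [ 0.765 -0.032  0.031] ext [0.14  0.163 0.011]
giftbox 0.92 [429. 168.  45.  49.] topz 0.053 top mid [0.652 0.428 0.052] ext [0.116 0.12  0.01 ]
dish 0.61 [156. 340.  43.  42.] topz 0.042 top mid [ 0.632 -0.412  0.042] ext [0.09  0.087 0.011]
bolt 0.65 [136.
[... 1124 characters left out ...]
topz 0.016 top mid [0.553 0.189 0.016] ext [0.244 0.201 0.011]
tray 0.71 [277. 161.  49.  37.] topz 0.031 top mid [ 0.765 -0.033  0.031] ext [0.138 0.16  0.011]
giftbox 0.95 [129. 197.  40.  43.] topz 0.054 top mid [0.651 0.426 0.052] ext [0.116 0.117 0.009]
dish 0.86 [403. 189.  27.  30.] topz 0.042 top mid [ 0.633 -0.413  0.04 ] ext [0.087 0.086 0.009]
pt clamp 0.67 [388. 254.] [ 0.44  -0.358  0.   ]
pt clamp 0.61 [327. 240.] [ 0.495 -0.176  0.   ]
pt grip 0.55 [382. 265.] [ 0.401 -0.319  0.069]
pt bolt_top 0.49 [334. 234.] [ 0.493 -0.182  0.108]
pt bolt_top 0.41 [394. 248.] [ 0.444 -0.347  0.108]
pt tin 0.76 [382. 287.] [ 0.342 -0.328  0.   ]
pt tin 0.62 [345. 222.] [ 0.547 -0.235  0.   ]
```

Run:
```python
import cv2
a=cv2.imread("pics/scene0.png");b=cv2.imread("pics/top0.png")
cv2.imwrite("pics/crop0.png",cv2.hconcat([cv2.resize(a[190:300,125:255],(400,338)),cv2.resize(b[195:305,300:430],(400,338))]))
```

```text
(no output)
```

View pics/crop0.png

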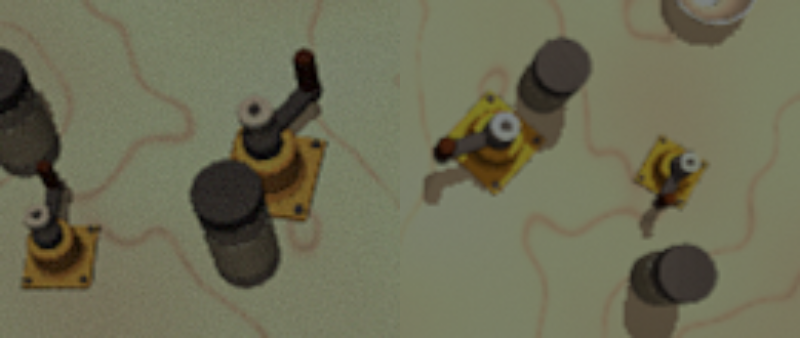

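View pics/scene0.png

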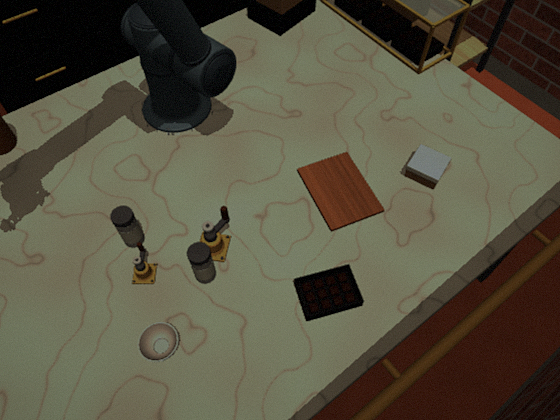

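Look-alikes. Tins: scene (205,262) at y=-0.24, and (126,227) at y=-0.33; the left one is (205,262). Clamps: the larger is (211,246), the smaller is (145,265). The crop confirms both choices: the wanted tin stands right beside the larger clamp, whose grip is at (226,211).

```bash
cat >> h.py <<'E'
def pts(im,c,r,z0,z1):
    v,u=np.nonzero(im["range_z"]>0);p=world(im,u,v)
    k=(np.hypot(p[:,0]-c[0],p[:,1]-c[1])<r)&(p[:,2]>z0)&(p[:,2]<z1);return p[k]
def mid(p): return (p.max(0)+p.min(0))/2,np.ptp(p,axis=0),len(p)
E
python3 - <<'E'
from h import *
np.set_printoptions(precision=4,suppress=True)
for c in ["scene","top"]:
    im=bot.get_image(c)
    for n,a in dict(grip=((.474,-.124),.022,.106,.125),bolt=((.492,-.178),.025,.1,.12),tin=((.541,-.238),.04,.113,.13),board=((.553,.19),.17,.007,.025)).items():
        p=pts(im,*a)
        if len(p): print(c,n,mid(p),np.median(p,axis=0))
        if n=="board": print(cv2.minAreaRect((p[:,:2]*1000).astype(np.float32)))
E
```

```text
scene grip (array([ 0.4746, -0.1238,  0.1121]), array([0.0176, 0.0171, 0.0113]), 43) [ 0.4749 -0.1246  0.1131]
scene bolt (array([ 0.4886, -0.18  ,  0.1071]), array([0.0282, 0.0277, 0.0109]), 104) [ 0.4906 -0.1806  0.1085]
scene tin (array([ 0.5419, -0.2362,  0.1195]), array([0.0521, 0.052 , 0.013 ]), 407) [ 0.5427 -0.2368  0.1203]
scene board (array([0.5328, 0.192 , 0.0131]), array([0.2857, 0.2079, 0.0123]), 3814) [0.5584 0.1896 0.0122]
((525.8281860351562, 199.46327209472656), (163.88816833496094, 275.5755920410156), 75.71550750732422)
top grip (array([ 0.4726, -0.1275,  0.1117]), array([0.0143, 0.0144, 0.0094]), 29) [ 0.4733 -0.1266  0.1126]
top bolt (array([ 0.4877, -0.1833,  0.1076]), array([0.0248, 0.0259, 0.0134]), 74) [ 0.4879 -0.182   0.1075]
top tin (array([ 0.5396, -0.2393,  0.1191]), array([0.0505, 0.0518, 0.0114]), 268) [ 0.5406 -0.2385  0.1193]
top board (array([0.5496, 0.1837, 0.0132]), array([0.3223, 0.2305, 0.0124]), 3468) [0.5478 0.1903 0.0115]
((546.435302734375, 184.53411865234375), (233.8070831298828, 256.8224182128906), 56.27723693847656)
```

```bash
python3 -m jog '[{"tx":3.7,"ty":-1.5,"spin":-7,"gripper":1},{"tx":7.4,"ty":-3,"spin":-14,"gripper":1},{"tx":11.1,"ty":-4.5,"spin":-21,"gripper":1},{"tx":14.8,"ty":-6,"spin":-28,"gripper":1},{"tx":18.5,"ty":-7.5,"spin":-35,"gripper":1}]' 40
python3 -m jog '[{"tx":3.7,"ty":0.9,"spin":-7,"gripper":1},{"tx":7.4,"ty":1.7,"spin":-14,"gripper":1},{"tx":11.1,"ty":2.6,"spin":-21,"gripper":1},{"tx":14.8,"ty":3.4,"spin":-28,"gripper":1},{"tx":18.5,"ty":4.3,"spin":-35,"gripper":1}]'
```

```text
validation failed for argument at $[0]...
validation failed for argument at $[0]...
```

```bash
python3 -m jog '[{"tx":3.7,"ty":-1.5,"tz":0,"spin":-7,"gripper":1},{"tx":7.4,"ty":-3,"tz":0,"spin":-14,"gripper":1},{"tx":11.1,"ty":-4.5,"tz":0,"spin":-21,"gripper":1},{"tx":14.8,"ty":-6,"tz":0,"spin":-28,"gripper":1},{"tx":18.5,"ty":-7.5,"tz":0,"spin":-35,"gripper":1}]' 40
python3 -m jog '[{"tx":3.7,"ty":0.9,"tz":0,"spin":-7,"gripper":1},{"tx":7.4,"ty":1.7,"tz":0,"spin":-14,"gripper":1},{"tx":11.1,"ty":2.6,"tz":0,"spin":-21,"gripper":1},{"tx":14.8,"ty":3.4,"tz":0,"spin":-28,"gripper":1},{"tx":18.5,"ty":4.3,"tz":0,"spin":-35,"gripper":1}]'
```

```text
time: 1.92
position: [0.336, -0.4136, 0.2425]
tcp_rot: [0.891, 0.453, 0.0, 0.0]
force: [-0.2, -0.2, -0.3]
width: 0.0856
grip_force: 0.0
time: 2.33
position: [0.4804, -0.2899, 0.2425]
tcp_rot: [0.714, 0.701, -0.0, 0.0]
force: [0.6, -0.3, -0.5]
width: 0.0853
grip_force: 0.0
```

```bash
python3 -m jog '[{"tx":2.7,"ty":3,"tz":0,"spin":-1,"gripper":1},{"tx":5.3,"ty":6,"tz":0,"spin":-1,"gripper":1},{"tx":5.3,"ty":6,"tz":3,"spin":-1,"gripper":1},{"tx":5.3,"ty":6,"tz":7,"spin":-1,"gripper":1},{"tx":5.3,"ty":6,"tz":10,"spin":-1,"gripper":1}]'
```

```text
time: 2.75
position: [0.5414, -0.239, 0.1406]
tcp_rot: [0.709, 0.705, 0.0, 0.0]
force: [-0.4, -0.1, 0.1]
width: 0.0852
grip_force: 0.0
```

```bash
python3 -m jog '[{"tx":0,"ty":0,"tz":3,"spin":0,"gripper":1},{"tx":0,"ty":0,"tz":5,"spin":0,"gripper":1},{"tx":0,"ty":0,"tz":6,"spin":0,"gripper":1},{"tx":0,"ty":0,"tz":6,"spin":0,"gripper":1},{"tx":0,"ty":0,"tz":6,"spin":0,"gripper":-1}]' 40
python3 -m jog '[{"tx":0,"ty":0,"tz":0,"spin":0,"gripper":-1},{"tx":0,"ty":0,"tz":0,"spin":0,"gripper":-1},{"tx":0,"ty":0,"tz":0,"spin":0,"gripper":-1},{"tx":0,"ty":0,"tz":0,"spin":0,"gripper":-1},{"tx":0,"ty":0,"tz":0,"spin":0,"gripper":-1}]'
```

```text
time: 3.17
position: [0.5407, -0.24, 0.0827]
tcp_rot: [0.71, 0.705, -0.0, 0.0]
force: [0.6, 0.4, 0.3]
width: 0.0751
grip_force: 0.0
time: 3.58
position: [0.542, -0.2409, 0.0846]
tcp_rot: [0.71, 0.705, 0.0, 0.002]
force: [-0.8, -0.1, 6.5]
width: 0.0519
grip_force: 41.6
```

```bash
python3 -m jog '[{"tx":0,"ty":0,"tz":-1,"spin":0,"gripper":-1},{"tx":0,"ty":0,"tz":-3,"spin":0,"gripper":-1},{"tx":0,"ty":0,"tz":-6,"spin":0,"gripper":-1},{"tx":0,"ty":0,"tz":-10,"spin":0,"gripper":-1},{"tx":0,"ty":0,"tz":-14,"spin":0,"gripper":-1}]'
python3 -m jog '[{"tx":2,"ty":0,"tz":0,"spin":0,"gripper":-1},{"tx":5,"ty":0,"tz":0,"spin":0,"gripper":-1},{"tx":9,"ty":0,"tz":0,"spin":0,"gripper":-1},{"tx":13,"ty":0,"tz":0,"spin":0,"gripper":-1},{"tx":17,"ty":0,"tz":0,"spin":0,"gripper":-1}]'
python3 -m jog '[{"tx":4,"ty":0,"tz":0,"spin":0,"gripper":-1},{"tx":8,"ty":0,"tz":0,"spin":0,"gripper":-1},{"tx":12,"ty":0,"tz":0,"spin":0,"gripper":-1},{"tx":16,"ty":0,"tz":0,"spin":0,"gripper":-1},{"tx":19,"ty":0,"tz":0,"spin":0,"gripper":-1}]'
```

```text
time: 4.0
position: [0.5393, -0.2391, 0.2234]
tcp_rot: [0.71, 0.705, -0.0, -0.001]
force: [1.1, -0.6, -1.7]
width: 0.0519
grip_force: 42.5
time: 4.42
position: [0.5412, -0.0685, 0.223]
tcp_rot: [0.71, 0.704, 0.0, 0.0]
force: [-0.2, -0.3, -2.7]
width: 0.0514
grip_force: 42.5
time: 4.83
position: [0.5422, 0.1232, 0.2229]
tcp_rot: [0.709, 0.705, 0.0, -0.0]
force: [0.4, -0.4, -1.8]
width: 0.0519
grip_force: 42.5
```

```bash
python3 -m jog '[{"tx":3.5,"ty":0.5,"tz":0,"spin":0,"gripper":-1},{"tx":6.5,"ty":1,"tz":1,"spin":0,"gripper":-1},{"tx":6.5,"ty":1,"tz":4,"spin":0,"gripper":-1},{"tx":6.5,"ty":1,"tz":8,"spin":0,"gripper":-1},{"tx":6.5,"ty":1,"tz":11,"spin":0,"gripper":-1}]'
python3 -m jog '[{"tx":0,"ty":0,"tz":0.3,"spin":0,"gripper":-1},{"tx":0,"ty":0,"tz":0.6,"spin":0,"gripper":-1},{"tx":0,"ty":0,"tz":0.9,"spin":0,"gripper":-1},{"tx":0,"ty":0,"tz":1.2,"spin":0,"gripper":-1},{"tx":0,"ty":0,"tz":1.2,"spin":0,"gripper":-1}]'
```

```text
time: 5.25
position: [0.5529, 0.1859, 0.1109]
tcp_rot: [0.709, 0.705, -0.0, 0.0]
force: [0.2, -0.2, -3.1]
width: 0.052
grip_force: 42.7
time: 5.67
position: [0.5549, 0.1851, 0.102]
tcp_rot: [0.71, 0.705, 0.001, 0.001]
force: [0.2, 0.0, -2.3]
width: 0.0517
grip_force: 43.0
```

```bash
python3 -m jog '[{"tx":0,"ty":0,"tz":0.1,"spin":0,"gripper":-1},{"tx":0,"ty":0,"tz":0.2,"spin":0,"gripper":-1},{"tx":0,"ty":0,"tz":0.3,"spin":0,"gripper":-1},{"tx":0,"ty":0,"tz":0.3,"spin":0,"gripper":-1},{"tx":0,"ty":0,"tz":0.3,"spin":0,"gripper":-1}]'
python3 - <<'E'
from h import *
im=bot.get_image("scene");cv2.imwrite("pics/place.png",cv2.resize(im["img"][110:240,280:410,::-1],(520,520)))
E
```

```text
time: 6.08
position: [0.5535, 0.185, 0.0973]
tcp_rot: [0.71, 0.705, -0.0, 0.0]
force: [0.2, 0.0, -2.6]
width: 0.0518
grip_force: 43.0
```

View pics/place.png

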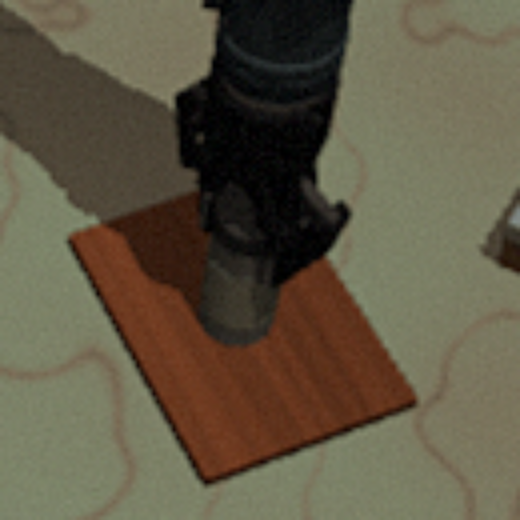

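The tin is upright in the fingers just above the middle of the board, with its foot at about crop (238,335). I'll lower it in small steps until it touches.

```bash
python3 -m jog '[{"tx":0,"ty":0,"tz":0.1,"spin":0,"gripper":-1},{"tx":0,"ty":0,"tz":0.2,"spin":0,"gripper":-1},{"tx":0,"ty":0,"tz":0.3,"spin":0,"gripper":-1},{"tx":0,"ty":0,"tz":0.3,"spin":0,"gripper":-1},{"tx":0,"ty":0,"tz":0.3,"spin":0,"gripper":-1}]'
```

```text
time: 6.55
position: [0.5537, 0.1855, 0.0966]
tcp_rot: [0.709, 0.705, 0.001, 0.0]
force: [-5.2, -0.1, 11.8]
width: 0.0518
grip_force: 43.8
```

```bash
python3 -m jog '[{"tx":0,"ty":0,"tz":-0.15,"spin":0,"gripper":-1},{"tx":0,"ty":0,"tz":-0.15,"spin":0,"gripper":0.5},{"tx":0,"ty":0,"tz":-0.15,"spin":0,"gripper":0.8},{"tx":0,"ty":0,"tz":-0.15,"spin":0,"gripper":1},{"tx":0,"ty":0,"tz":-0.15,"spin":0,"gripper":1}]'
python3 -m jog '[{"tx":0,"ty":0,"tz":-0.3,"spin":0,"gripper":1},{"tx":0,"ty":0,"tz":-2,"spin":0,"gripper":1},{"tx":0,"ty":0,"tz":-6,"spin":0,"gripper":1},{"tx":0,"ty":0,"tz":-10,"spin":0,"gripper":1},{"tx":0,"ty":0,"tz":-12,"spin":0,"gripper":1}]'
```

```text
time: 6.97
position: [0.5535, 0.1849, 0.0956]
tcp_rot: [0.71, 0.705, -0.0, 0.0]
force: [-0.1, 0.0, -0.5]
width: 0.0855
grip_force: 0.0
time: 7.38
position: [0.555, 0.1854, 0.2206]
tcp_rot: [0.71, 0.705, 0.002, 0.002]
force: [1.2, 0.4, -0.2]
width: 0.0856
grip_force: 0.0
```

```bash
python3 -m jog '[{"tx":-4,"ty":-1,"tz":0,"spin":0,"gripper":0.2},{"tx":-8,"ty":-2,"tz":0,"spin":0,"gripper":0.2},{"tx":-12,"ty":-3,"tz":0,"spin":0,"gripper":0.2},{"tx":-16,"ty":-4,"tz":0,"spin":0,"gripper":0.2},{"tx":-20,"ty":-5,"tz":0,"spin":0,"gripper":0.2}]'
python3 -m jog '[{"tx":-4,"ty":-1,"tz":0,"spin":0,"gripper":0.2},{"tx":-8,"ty":-2,"tz":0,"spin":0,"gripper":0.2},{"tx":-11,"ty":-2.9,"tz":0,"spin":0,"gripper":0.2},{"tx":-11.1,"ty":-2.9,"tz":3,"spin":0,"gripper":0.2},{"tx":-11.1,"ty":-2.9,"tz":6,"spin":0,"gripper":0.2}]'
python3 - <<'E'
from h import *
np.set_printoptions(precision=4,suppress=True)
o=bot.get_obs();print(o["time"],o["position"],o["q"])
im=bot.get_image("scene")
for n,a in dict(grip=((.474,-.124),.022,.106,.118),bolt=((.489,-.181),.025,.1,.12),tin=((.553,.185),.05,.125,.14)).items():
    p=pts(im,*a)
    if len(p): print(n,mid(p))
E
```

```text
time: 7.8
position: [0.5014, -0.0162, 0.2161]
tcp_rot: [0.709, 0.705, 0.0, 0.0]
force: [0.4, -0.6, -0.5]
width: 0.0512
grip_force: 0.0
time: 8.22
position: [0.474, -0.1286, 0.1572]
tcp_rot: [0.711, 0.703, 0.001, 0.003]
force: [0.1, 0.5, -1.2]
width: 0.0515
grip_force: 0.0
8.2167 [ 0.474  -0.1286  0.1572] [-0.394   0.2487 -0.3253  0.9904 -0.0002  1.188 ]
grip (array([ 0.4746, -0.1296,  0.1107]), array([0.0141, 0.0073, 0.0085]), 16)
bolt (array([ 0.4887, -0.1799,  0.1065]), array([0.0289, 0.0265, 0.012 ]), 107)
tin (array([0.5529, 0.1889, 0.1312]), array([0.0533, 0.0527, 0.0124]), 288)
```

```bash
python3 -m jog '[{"tx":0.25,"ty":0,"tz":3,"spin":0,"gripper":0.2},{"tx":0.25,"ty":0,"tz":5.5,"spin":0,"gripper":0.2},{"tx":0.25,"ty":0,"tz":6.7,"spin":0,"gripper":0.2},{"tx":0.25,"ty":0,"tz":6.7,"spin":0,"gripper":-0.2},{"tx":0.25,"ty":0,"tz":6.7,"spin":0,"gripper":-1}]' 30
python3 -m jog '[{"tx":0,"ty":0,"tz":0,"spin":0,"gripper":-1},{"tx":0,"ty":0,"tz":0,"spin":0,"gripper":-1},{"tx":0,"ty":0,"tz":0,"spin":0,"gripper":-1},{"tx":0,"ty":0,"tz":0,"spin":0,"gripper":-1},{"tx":0,"ty":0,"tz":0,"spin":0,"gripper":-1}]'
```

```text
time: 8.68
position: [0.472, -0.1226, 0.089]
tcp_rot: [0.709, 0.705, -0.0, -0.001]
force: [0.4, 0.5, -0.3]
width: 0.028
grip_force: 0.0
time: 9.1
position: [0.4733, -0.1231, 0.09]
tcp_rot: [0.709, 0.705, 0.001, 0.001]
force: [-1.5, 2.1, 5.7]
width: 0.0171
grip_force: 30.5
```

```bash
cat > chk.py <<'E'
from h import *
import sys
o=bot.get_obs();h={}
for c in ["scene","top"]:
    p=pts(bot.get_image(c),(.4885,-.181),.011,.08,.125)
    h[c]=(round(float(np.median(p[:,2])),4) if len(p) else 0,len(p))
d=np.array(o["position"][:2])-[.4885,-.181]
print("bolt",h,"ang",np.degrees(np.arctan2(d[1],d[0])).round(1),"r",np.hypot(*d).round(4),"f",np.round(o["force"],1),"t",round(o["time"],2))
b=max(h.values(),key=lambda a:a[1])
sys.exit(b[1]>15 and b[0]<float(sys.argv[1]) if len(sys.argv)>1 else 0)
E
python3 chk.py
python3 - <<'E'
import numpy as np
P=lambda t:5.8*np.array([np.sin(np.radians(t)),np.cos(np.radians(t))])
for s in range(104,360,20):print(s,[[float(x) for x in (P(s+k)-P(s)).round(2)] for k in (5,10,15,20)])
E
```

```text
bolt {'scene': (0.108, 70), 'top': (0, 0)} ang 104.7 r 0.0599 f [-1.5  2.1  5.7] t 9.1
104 [[-0.14, -0.49], [-0.33, -0.96], [-0.55, -1.41], [-0.82, -1.84]]
124 [[-0.3, -0.41], [-0.64, -0.79], [-1.0, -1.13], [-1.4, -1.45]]
144 [[-0.42, -0.28], [-0.87, -0.52], [-1.33, -0.72], [-1.81, -0.88]]
164 [[-0.49, -0.12], [-0.99, -0.19], [-1.5, -0.22], [-2.0, -0.21]]
184 [[-0.5, 0.06], [-1.0, 0.16], [-1.48, 0.3], [-1.95, 0.49]]
204 [[-0.45, 0.23], [-0.88, 0.49], [-1.29, 0.79], [-1.67, 1.13]]
224 [[-0.35, 0.37], [-0.66, 0.76], [-0.94, 1.18], [-1.18, 1.63]]
244 [[-0.2, 0.46], [-0.36, 0.94], [-0.48, 1.44], [-0.56, 1.94]]
264 [[-0.03, 0.51], [-0.02, 1.01], [0.04, 1.51], [0.14, 2.01]]
284 [[0.14, 0.49], [0.33, 0.96], [0.55, 1.41], [0.82, 1.84]]
304 [[0.3, 0.41], [0.64, 0.79], [1.0, 1.13], [1.4, 1.45]]
324 [[0.42, 0.28], [0.87, 0.52], [1.33, 0.72], [1.81, 0.88]]
344 [[0.49, 0.12], [0.99, 0.19], [1.5, 0.22], [2.0, 0.21]]
```

```bash
python3 -m jog '[{"tx":-0.14,"ty":-0.49,"tz":0,"spin":0,"gripper":-1},{"tx":-0.33,"ty":-0.96,"tz":0,"spin":0,"gripper":-1},{"tx":-0.55,"ty":-1.41,"tz":0,"spin":0,"gripper":-1},{"tx":-0.82,"ty":-1.84,"tz":0,"spin":0,"gripper":-1},{"tx":-0.82,"ty":-1.84,"tz":0,"spin":0,"gripper":-1}]' && python3 chk.py 0.103 &&
python3 -m jog '[{"tx":-0.3,"ty":-0.41,"tz":0,"spin":0,"gripper":-1},{"tx":-0.64,"ty":-0.79,"tz":0,"spin":0,"gripper":-1},{"tx":-1.0,"ty":-1.13,"tz":0,"spin":0,"gripper":-1},{"tx":-1.4,"ty":-1.45,"tz":0,"spin":0,"gripper":-1},{"tx":-1.4,"ty":-1.45,"tz":0,"spin":0,"gripper":-1}]' && python3 chk.py 0.103
```

```text
time: 9.62
position: [0.4543, -0.1324, 0.09]
tcp_rot: [0.71, 0.704, -0.0, 0.002]
force: [0.4, -0.5, 7.0]
width: 0.0172
grip_force: 30.5
bolt {'scene': (0.1079, 74), 'top': (0, 0)} ang 125.1 r 0.0594 f [ 0.4 -0.5  7. ] t 9.62
time: 10.13
position: [0.4405, -0.147, 0.09]
tcp_rot: [0.71, 0.704, -0.0, 0.002]
force: [1.7, -2.4, 7.1]
width: 0.0172
grip_force: 30.6
bolt {'scene': (0.1076, 77), 'top': (0, 0)} ang 144.7 r 0.0589 f [ 1.7 -2.4  7.1] t 10.13
```

Tracking well, so I'll continue with a check after each 20° that stops the sequence at the drop.

```bash
python3 -m jog '[{"tx":-0.42,"ty":-0.28,"tz":0,"spin":0,"gripper":-1},{"tx":-0.87,"ty":-0.52,"tz":0,"spin":0,"gripper":-1},{"tx":-1.33,"ty":-0.72,"tz":0,"spin":0,"gripper":-1},{"tx":-1.81,"ty":-0.88,"tz":0,"spin":0,"gripper":-1},{"tx":-1.81,"ty":-0.88,"tz":0,"spin":0,"gripper":-1}]' >/dev/null && python3 chk.py 0.103 &&
python3 -m jog '[{"tx":-0.49,"ty":-0.12,"tz":0,"spin":0,"gripper":-1},{"tx":-0.99,"ty":-0.19,"tz":0,"spin":0,"gripper":-1},{"tx":-1.5,"ty":-0.22,"tz":0,"spin":0,"gripper":-1},{"tx":-2.0,"ty":-0.21,"tz":0,"spin":0,"gripper":-1},{"tx":-2.0,"ty":-0.21,"tz":0,"spin":0,"gripper":-1}]' >/dev/null && python3 chk.py 0.103 &&
python3 -m jog '[{"tx":-0.5,"ty":0.06,"tz":0,"spin":0,"gripper":-1},{"tx":-1.0,"ty":0.16,"tz":0,"spin":0,"gripper":-1},{"tx":-1.48,"ty":0.3,"tz":0,"spin":0,"gripper":-1},{"tx":-1.95,"ty":0.49,"tz":0,"spin":0,"gripper":-1},{"tx":-1.95,"ty":0.49,"tz":0,"spin":0,"gripper":-1}]' >/dev/null && python3 chk.py 0.103 &&
python3 -m jog '[{"tx":-0.45,"ty":0.23,"tz":0,"spin":0,"gripper":-1},{"tx":-0.88,"ty":0.49,"tz":0,"spin":0,"gripper":-1},{"tx":-1.29,"ty":0.79,"tz":0,"spin":0,"gripper":-1},{"tx":-1.67,"ty":1.13,"tz":0,"spin":0,"gripper":-1},{"tx":-1.67,"ty":1.13,"tz":0,"spin":0,"gripper":-1}]' >/dev/null && python3 chk.py 0.103
```

```text
bolt {'scene': (0.1087, 76), 'top': (0, 0)} ang 164.2 r 0.0582 f [ 4.6 -1.9  4.7] t 10.65
bolt {'scene': (0.1077, 76), 'top': (0.1079, 23)} ang -176.3 r 0.0575 f [ 6.8 -0.3  4. ] t 11.17
bolt {'scene': (0.1085, 74), 'top': (0.108, 45)} ang -157.2 r 0.057 f [8.  5.3 5.9] t 11.68
bolt {'scene': (0.1081, 73), 'top': (0.1077, 48)} ang -137.7 r 0.0565 f [6.1 5.1 6.7] t 12.2
```

```bash
sed -i 's/-.181/-.180/g' chk.py
python3 -m jog '[{"tx":-0.25,"ty":0.45,"tz":0,"spin":0,"gripper":-1},{"tx":-0.56,"ty":0.85,"tz":0,"spin":0,"gripper":-1},{"tx":-0.84,"ty":1.28,"tz":0,"spin":0,"gripper":-1},{"tx":-1.08,"ty":1.73,"tz":0,"spin":0,"gripper":-1},{"tx":-1.08,"ty":1.73,"tz":0,"spin":0,"gripper":-1}]' >/dev/null && python3 chk.py 0.103 &&
python3 -m jog '[{"tx":-0.2,"ty":0.46,"tz":0,"spin":0,"gripper":-1},{"tx":-0.36,"ty":0.94,"tz":0,"spin":0,"gripper":-1},{"tx":-0.48,"ty":1.44,"tz":0,"spin":0,"gripper":-1},{"tx":-0.56,"ty":1.94,"tz":0,"spin":0,"gripper":-1},{"tx":-0.56,"ty":1.94,"tz":0,"spin":0,"gripper":-1}]' >/dev/null && python3 chk.py 0.103 &&
python3 -m jog '[{"tx":-0.03,"ty":0.51,"tz":0,"spin":0,"gripper":-1},{"tx":-0.02,"ty":1.01,"tz":0,"spin":0,"gripper":-1},{"tx":0.04,"ty":1.51,"tz":0,"spin":0,"gripper":-1},{"tx":0.14,"ty":2.01,"tz":0,"spin":0,"gripper":-1},{"tx":0.14,"ty":2.01,"tz":0,"spin":0,"gripper":-1}]' >/dev/null && python3 chk.py 0.103 &&
python3 -m jog '[{"tx":0.14,"ty":0.49,"tz":0,"spin":0,"gripper":-1},{"tx":0.33,"ty":0.96,"tz":0,"spin":0,"gripper":-1},{"tx":0.55,"ty":1.41,"tz":0,"spin":0,"gripper":-1},{"tx":0.82,"ty":1.84,"tz":0,"spin":0,"gripper":-1},{"tx":0.82,"ty":1.84,"tz":0,"spin":0,"gripper":-1}]' >/dev/null && python3 chk.py 0.103
```

```text
bolt {'scene': (0.1087, 75), 'top': (0.1078, 47)} ang -117.3 r 0.0569 f [ 1.9  2.7 10.3] t 12.72
bolt {'scene': (0.0989, 55), 'top': (0.098, 46)} ang -97.3 r 0.0569 f [1.4 1.4 9.6] t 13.23
```

Run:
```python
import numpy as np
P=lambda t:5.8*np.array([np.sin(np.radians(t)),np.cos(np.radians(t))])
for s in range(264,-100,-40):print(s,[[float(x) for x in (P(s-k)-P(s)).round(2)] for k in (8,16,24,32,40)])
```

```text
264 [[0.14, -0.8], [0.39, -1.57], [0.75, -2.29], [1.2, -2.96], [1.74, -3.57]]
224 [[0.62, -0.52], [1.31, -0.95], [2.05, -1.28], [2.82, -1.5], [3.62, -1.61]]
184 [[0.81, 0.0], [1.61, 0.11], [2.39, 0.34], [3.13, 0.66], [3.81, 1.09]]
144 [[0.62, 0.52], [1.16, 1.12], [1.61, 1.79], [1.97, 2.52], [2.22, 3.29]]
104 [[0.14, 0.8], [0.17, 1.61], [0.08, 2.41], [-0.11, 3.2], [-0.41, 3.95]]
64 [[-0.4, 0.7], [-0.9, 1.34], [-1.48, 1.9], [-2.14, 2.38], [-2.85, 2.76]]
24 [[-0.76, 0.28], [-1.55, 0.44], [-2.36, 0.5], [-3.17, 0.44], [-3.96, 0.28]]
-16 [[-0.76, -0.28], [-1.47, -0.66], [-2.13, -1.13], [-2.71, -1.69], [-3.21, -2.33]]
-56 [[-0.4, -0.7], [-0.71, -1.45], [-0.9, -2.24], [-0.99, -3.04], [-0.96, -3.85]]
-96 [[0.14, -0.8], [0.39, -1.57], [0.75, -2.29], [1.2, -2.96], [1.74, -3.57]]
```

```bash
python3 -m jog '[{"tx":0.14,"ty":-0.8,"tz":-0.1,"spin":0,"gripper":-1},{"tx":0.39,"ty":-1.57,"tz":-0.1,"spin":0,"gripper":-1},{"tx":0.75,"ty":-2.29,"tz":-0.1,"spin":0,"gripper":-1},{"tx":1.2,"ty":-2.96,"tz":-0.1,"spin":0,"gripper":-1},{"tx":1.74,"ty":-3.57,"tz":-0.1,"spin":0,"gripper":-1}]' >/dev/null; python3 chk.py
python3 -m jog '[{"tx":0.62,"ty":-0.52,"tz":0,"spin":0,"gripper":-1},{"tx":1.31,"ty":-0.95,"tz":0,"spin":0,"gripper":-1},{"tx":2.05,"ty":-1.28,"tz":0,"spin":0,"gripper":-1},{"tx":2.82,"ty":-1.5,"tz":0,"spin":0,"gripper":-1},{"tx":3.62,"ty":-1.61,"tz":0,"spin":0,"gripper":-1}]' >/dev/null; python3 chk.py
```

```text
bolt {'scene': (0.0983, 60), 'top': (0.0974, 46)} ang -139.0 r 0.0571 f [7.3 4.2 1.7] t 13.75
bolt {'scene': (0.0968, 59), 'top': (0.096, 20)} ang -177.6 r 0.0577 f [10.2 -1.6 -3. ] t 14.27
```

```bash
python3 -m jog '[{"tx":0.81,"ty":0.05,"tz":0,"spin":0,"gripper":-1},{"tx":1.61,"ty":0.16,"tz":0,"spin":0,"gripper":-1},{"tx":2.39,"ty":0.39,"tz":0,"spin":0,"gripper":-1},{"tx":3.13,"ty":0.71,"tz":0,"spin":0,"gripper":-1},{"tx":3.81,"ty":1.14,"tz":0,"spin":0,"gripper":-1}]' >/dev/null; python3 chk.py
python3 -m jog '[{"tx":0.62,"ty":0.52,"tz":0,"spin":0,"gripper":-1},{"tx":1.16,"ty":1.12,"tz":0,"spin":0,"gripper":-1},{"tx":1.61,"ty":1.79,"tz":0,"spin":0,"gripper":-1},{"tx":1.97,"ty":2.52,"tz":0,"spin":0,"gripper":-1},{"tx":2.22,"ty":3.29,"tz":0,"spin":0,"gripper":-1}]' >/dev/null; python3 chk.py
python3 -m jog '[{"tx":0.14,"ty":0.8,"tz":0,"spin":0,"gripper":-1},{"tx":0.17,"ty":1.61,"tz":0,"spin":0,"gripper":-1},{"tx":0.08,"ty":2.41,"tz":0,"spin":0,"gripper":-1},{"tx":-0.11,"ty":3.2,"tz":0,"spin":0,"gripper":-1},{"tx":-0.41,"ty":3.95,"tz":0,"spin":0,"gripper":-1}]' ; python3 chk.py
```

```text
bolt {'scene': (0.0966, 55), 'top': (0, 0)} ang 144.1 r 0.0584 f [ 4.3 -6.   0.3] t 14.78
bolt {'scene': (0.0952, 54), 'top': (0, 0)} ang 104.8 r 0.0591 f [-0.7 -5.9  5.4] t 15.3
time: 15.82
position: [0.5121, -0.1256, 0.0899]
tcp_rot: [0.709, 0.705, -0.0, -0.001]
force: [-2.4, -0.1, 9.6]
width: 0.017
grip_force: 31.2
bolt {'scene': (0.094, 57), 'top': (0, 0)} ang 66.5 r 0.0593 f [-2.4 -0.1  9.6] t 15.82
```

```bash
python3 -m jog '[{"tx":-0.4,"ty":0.7,"tz":-0.1,"spin":0,"gripper":-1},{"tx":-0.9,"ty":1.34,"tz":-0.1,"spin":0,"gripper":-1},{"tx":-1.48,"ty":1.9,"tz":-0.1,"spin":0,"gripper":-1},{"tx":-2.14,"ty":2.38,"tz":-0.1,"spin":0,"gripper":-1},{"tx":-2.85,"ty":2.76,"tz":-0.1,"spin":0,"gripper":-1}]' >/dev/null; python3 chk.py
python3 -m jog '[{"tx":-0.76,"ty":0.28,"tz":0,"spin":0,"gripper":-1},{"tx":-1.55,"ty":0.44,"tz":0,"spin":0,"gripper":-1},{"tx":-2.36,"ty":0.5,"tz":0,"spin":0,"gripper":-1},{"tx":-3.17,"ty":0.44,"tz":0,"spin":0,"gripper":-1},{"tx":-3.96,"ty":0.28,"tz":0,"spin":0,"gripper":-1}]' >/dev/null; python3 chk.py
python3 -m jog '[{"tx":-0.76,"ty":-0.28,"tz":0,"spin":0,"gripper":-1},{"tx":-1.47,"ty":-0.66,"tz":0,"spin":0,"gripper":-1},{"tx":-2.13,"ty":-1.13,"tz":0,"spin":0,"gripper":-1},{"tx":-2.71,"ty":-1.69,"tz":0,"spin":0,"gripper":-1},{"tx":-3.21,"ty":-2.33,"tz":0,"spin":0,"gripper":-1}]' ; python3 chk.py
```

```text
bolt {'scene': (0.0922, 58), 'top': (0, 0)} ang 25.7 r 0.0588 f [ 2.7  3.7 -0.2] t 16.33
bolt {'scene': (0, 0), 'top': (0, 0)} ang -15.1 r 0.058 f [ 6.   0.3 -3.1] t 16.85
time: 17.37
position: [0.5198, -0.2279, 0.0902]
tcp_rot: [0.71, 0.705, -0.001, 0.001]
force: [3.7, -1.5, -5.3]
width: 0.0171
grip_force: 29.7
bolt {'scene': (0.09, 50), 'top': (0.0892, 40)} ang -56.8 r 0.0573 f [ 3.7 -1.5 -5.3] t 17.37
```

```bash
python3 -m jog '[{"tx":-0.4,"ty":-0.7,"tz":0,"spin":0,"gripper":-1},{"tx":-0.71,"ty":-1.45,"tz":0,"spin":0,"gripper":-1},{"tx":-0.9,"ty":-2.24,"tz":0,"spin":0,"gripper":-1},{"tx":-0.99,"ty":-3.04,"tz":0,"spin":0,"gripper":-1},{"tx":-0.96,"ty":-3.85,"tz":0,"spin":0,"gripper":-1}]' ; python3 chk.py
python3 -m jog '[{"tx":0.05,"ty":-0.4,"tz":0,"spin":0,"gripper":-1},{"tx":0.14,"ty":-0.8,"tz":0,"spin":0,"gripper":-1},{"tx":0.25,"ty":-1.19,"tz":0,"spin":0,"gripper":-1},{"tx":0.25,"ty":-1.19,"tz":0,"spin":0,"gripper":-1},{"tx":0.25,"ty":-1.19,"tz":0,"spin":0,"gripper":-1}]' ; for i in 1 2 3 4 5; do python3 chk.py;done
python3 - <<'E'
from h import *
im=bot.get_image("scene");cv2.imwrite("pics/end.png",cv2.resize(im["img"][110:310,100:400,::-1],(780,520)))
for n,a in dict(tin=((.553,.188),.05,.125,.14)).items(): print(n,mid(pts(im,*a)))
E
```

```text
time: 17.88
position: [0.4797, -0.2361, 0.0903]
tcp_rot: [0.71, 0.704, -0.001, -0.001]
force: [0.8, -2.3, -6.3]
width: 0.0169
grip_force: 29.7
bolt {'scene': (0.0893, 56), 'top': (0.0881, 46)} ang -98.9 r 0.0567 f [ 0.8 -2.3 -6.3] t 17.88
time: 18.4
position: [0.4679, -0.2327, 0.0903]
tcp_rot: [0.71, 0.705, -0.001, -0.001]
force: [-2.5, -3.5, -7.4]
width: 0.0169
grip_force: 29.7
bolt {'scene': (0.0896, 56), 'top': (0.0882, 45)} ang -111.3 r 0.0566 f [-2.5 -3.5 -7.4] t 18.4
bolt {'scene': (0.0891, 57), 'top': (0.0884, 46)} ang -111.0 r 0.0566 f [-2.8 -3.4 -7.9] t 18.5
bolt {'scene': (0.089, 58), 'top': (0.0877, 46)} ang -110.7 r 0.0566 f [-3.4 -2.8 -8.6] t 18.6
bolt {'scene': (0.0891, 58), 'top': (0.0879, 48)} ang -110.6 r 0.0566 f [-3.6 -2.9 -8.3] t 18.7
bolt {'scene': (0.0891, 55), 'top': (0.0879, 45)} ang -110.6 r 0.0566 f [-4.  -3.2 -8.4] t 18.8
tin (array([0.5532896 , 0.18929912, 0.13091415]), array([0.053438  , 0.0514786 , 0.01141053]), 290)
```

View pics/end.png

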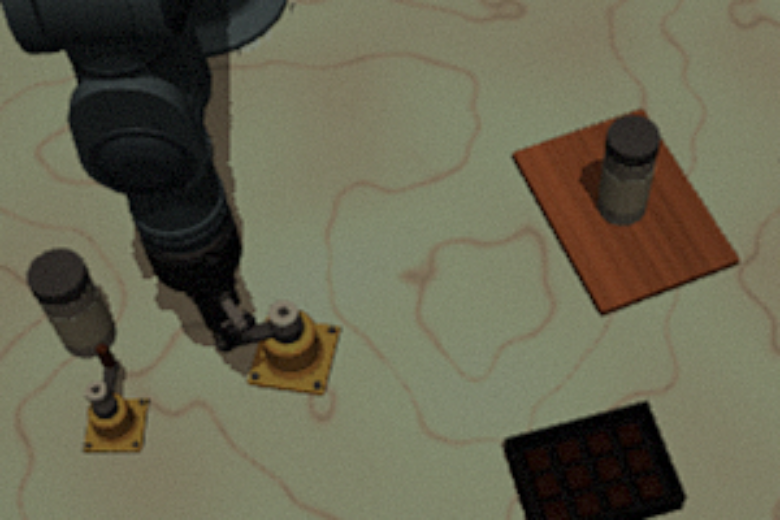

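The tin stands upright on the board at about (628,170). The fingers hold the grip at (232,330), and the bolt head has sunk to 0.089 m, which puts the bolt at about -0.020.

```bash
python3 -c "
from workcell import bot
print(bot.finish_job())"
```

```text
the job is handed in; nothing more can be done
None
```

I handed the job in at about 19 s: the tin stands upright on the board, the bolt dropped off the thread start and went forward about one turn (within roughly 15°) to about -0.020 m, and the closed fingers still hold the grip.

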